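# Tip the walnuts out of the tall rice bin into the steel bowl

### The arm

A 6-joint arm with a two-finger parallel gripper is mounted at the origin on the work surface. World frame = base frame: x ahead of the robot, y to its left, z up, the work surface at z = 0. Lengths are in mm, angles in rad, forces in N, time in s.
With the tool pointing down it reaches from about 300 to 850 mm from the base axis. Payload 4.2 kg.
Tool frame: the origin (TCP) lies on the centre line of the jaws, within the pads' length; the fingertips stand 22 mm ahead of it and the grasp point (between the pads) lies 3 mm ahead of it; z points along the fingers, y is the direction in which the jaws open and shut (so a half turn about z gives the same grasp; the last joint's range is limited). The gripper opens to 91 mm and grips with 3 to 60 N. Pads are 32 mm wide; open, the fingers measure 118 mm over their backs; the gripper's body (76 mm by 178 mm) begins 60 mm behind the grasp point.
Start: joints at [1.191, 0.32, 1.565, -0, 1.257, -0.02], TCP at [202.452, 538.195, 235.976] pointing down, gripper open.
Joint ranges: [-3.11, 3.11], [-0.84, 2.01], [0.21, 2.61], [-1.34, 4.49], [0.05, 2.63], [-2.56, 2.56]. Speed limits (rad/s): [2.57, 2.57, 3.14, 3.14, 3.14, 3.14].

### API

Orientations are given as a 3x3 rotation matrix whose columns are the frame's x, y, z axes.
In Python, from plant import robot gives the robot as it stands.
- The arm moves only by the tool send_rows, never from a script. Its argument "deltas" is one flat list of numbers, 7 for each row, row after row: the shift along the tool's x, y, z in mm, then the turn, a rotation vector about the tool's x, y, z in rad, then the finger opening in mm, from 0 to 91.2. In form: [x, y, z, ax, ay, az, gripper, x, y, z, ax, ay, az, gripper, ...]. A call has 1 to 5 rows; each row shifts and turns the commanded pose from where the row before left it, along the tool's axes as they then stand; what a row does not reach is not made up. A row lasts 1/12 s, in which the tool goes at most 41.7 mm and 7.16 degrees, less where a joint would pass 70% of its speed; a pose out of reach is approached as far as the arm can. A call is refused whole if a number of a shift passes 41.7 or a number of a turn 0.125, either way. A call with a gripper value outside its range is refused whole. The fingers move at their own pace and stop on an object; "squeeze" is the grip in N (left out, the last holds). Time passes only in rows, so rows that do not move let the fingers close. It gives the time, the measured TCP pose, the force and the opening at its end, in the units of the state.
- robot.sense(): the state, without advancing time (a new reading comes with each control period).
- robot.grab_frame(name): name is "scene" or "top"; returns a dict with "color" (384x512x3 uint8, red, green, blue), "fov_y" (degrees; the focal length in pixels is half the picture's height over the tangent of half this angle, whatever the lens; pixels are square), "cx", "cy" (the principal point, pixels), "distortion" ([k1, k2, p1, p2, k3] as OpenCV has them; the pictures are not rectified), "R" (3x3) and "t" (3): a world point X has camera coordinates R X + t. Camera axes: x right, y down, z forward; pixel columns grow to the right and rows downward; lengths in mm; the calibration is good to about 2 mm. A picture is of the moment at which its call begins. There is no depth.
- robot.hand_in(): hands the job in, once; it reports no verdict.
Trained networks look in the newest picture that a camera, given by its name, has taken for a name from the list of things; names that differ only in an ending like _2 or _b are one class to them, and where a whole thing is asked for, a point or a joint stands for the part that bears it (a point fixed in the world has none). Each returns a list of dicts, best first, with "p" (0 to 1); they miss things now and then, are a little off and sometimes report something else, mostly with a low value. They report only what shows in the picture. A call takes as long as a camera call. They do not tell look-alikes from the thing itself.
- robot.silhouettes(camera, name): "region" (384x512 bool, what is visible of it) and "bbox" ([left, top, right, bottom] in pixels, round what is visible of it).
The state is a dict: "t": time; "joint_pos": joint angles; "qd": joint speeds; "tau": joint torques, N m; "eef_pos": TCP position; "eef_rot": TCP orientation; "ft_force": force on the tool from outside, world axes, zero at the start; "wrist_torque": the same for the moment, N m; "finger_gap": finger opening in mm.
Only numpy, scipy, OpenCV 4.12 (cv2) and the standard library are available. Lean on these libraries where they do the work, as an engineer would, in place of code of your own. Each camera call takes 0.05 s, during which the arm holds its last target.

### The job

On the low pine shelf stand two cream tilt-out bins. Pull the taller one forward by its bar handle, to about 40 to 45 degrees and certainly no farther than 55, so that its front flap swings open and all three walnuts slide into the steel bowl standing in front of it; then swing the bin back fully upright and let go. Leave the bowl standing where it is, and leave the short bin and the glass jar alone.

Things in the scene. Friction and masses are not known exactly. Their poses are not given: they have to be found in the camera images.
- tall_bin (a joint): tilt of the taller cream bin: 0 upright, growing as its top comes towards the robot, stop at 1.3 rad. Dry hinge friction: it stays where it is left; 2 to 5 N at the handle moves it. The front flap swings open by gravity beyond about 0.2 rad; walnuts slide out by about 0.4 to 0.7 rad, into the bowl (below 90 mm over the table)
- tall_bin_handle (a point): middle of the taller bin's round steel bar handle, 10 mm thick, 116 mm long, level, 293 mm above the table, 35 mm above the bin's open top (bin 120 wide, 110 deep, 150 high). Axes turn with the bin; upright: x to the bin's back (away from the robot), y along the bar, z up. The hinge line, parallel to y, is the bin's lower front edge: x = -55 mm, z = -185 mm in these axes
- walnut_1: walnut, 32 mm thick and 34 mm long, at first on the floor of the taller bin; origin at its centre
- walnut_2: another such walnut in the taller bin
- walnut_3: another such walnut in the taller bin
- bowl: loose stainless steel bowl, 180 mm across, 60 mm high, on the table in front of the taller bin and partly under its lip; origin at the centre of its underside
- short_bin (a joint): tilt angle of the shorter cream bin (100 mm high, same kind of handle 35 mm above its top, holding chestnuts), 0 upright; must stay shut
- jar: upright glass jar with a steel cap, 72 mm across, 120 mm high, on the shelf between the bins, origin at the centre of its underside; not to be moved
Not all that is in view belongs to the job. Of the things that look like the bowl, the smallest one is meant.

How it is judged (in metres and radians):
On the way:
1. the taller bin is tipped forward by more than 0.3 rad (value of joint tall_bin above 0.3 rad), for 0.05 s.
At the end, for the whole second after the job is handed in: All three walnuts lie in the steel bowl (centres within 80 mm of its axis and under 65 mm above its underside), the bowl stands upright and still within 40 mm of where it was, and the taller bin is back upright to within 0.15 rad (value of joint tall_bin below 0.15 rad and horizontal distance between each of walnut_1, walnut_2, walnut_3 and bowl below 0.08 m and z of each of walnut_1, walnut_2, walnut_3 in the frame of bowl below 0.065 m and distance of bowl from where it was at the start of the episode below 0.04 m and angle between bowl's own z axis and vertical below 0.2 rad and linear speed of bowl below 0.02 m/s); the robot touches nothing.
It fails at once if the taller bin is tipped farther than 1.05 rad (60 degrees) (value of joint tall_bin above 1.05 rad).
It fails at once if the short bin is tipped by more than 0.15 rad (value of joint short_bin above 0.15 rad).
It fails at once if the jar is moved by more than 30 mm or tipped (distance of jar from where it was at the start of the episode above 0.03 m or angle between jar's own z axis and vertical above 0.3 rad).
It fails at once if the bowl is tipped over or pushed more than 50 mm (distance of bowl from where it was at the start of the episode above 0.05 m or angle between bowl's own z axis and vertical above 0.4 rad).
It also fails if it takes over 40 s, if anything falls off the work surface, if the arm or the gripper's body presses on something with over 40 N, if the wrist force passes 120 N, or if a joint passes its speed limit or range.

## Working session

There is one attempt and no reset: what is moved stays moved. The work goes in short steps, Python scripts to look and compute and a tool call to move; the robot and the scene stay as the last step left them, time stands still between calls to the robot, and variables do not carry over. Pictures are saved under pics/ and viewed, and the job is handed in when it is done.

Besides the shell and the picture viewer there is one more tool, called after "Request:" as name(argument=value, ...) on one line, values as JSON. send_rows: Moves the arm, as the interface text tells. Its arguments: {"type":"object","properties":{"deltas":{"type":"array"},"squeeze":{"type":"number"}},"required":["deltas"]}

```bash
ls; mkdir -p pics; python3 - <<'E'
from plant import robot
import cv2,numpy as np
for n in ["scene","top"]:
    f=robot.grab_frame(n)
    cv2.imwrite(f"pics/{n}0.png",f["color"][:,:,::-1])
    np.savez(f"{n}0.npz",**f)
    print(n,{k:np.round(np.array(v),4).tolist() for k,v in f.items() if k!="color"})
    for o in ["tall_bin","tall_bin_handle","bowl","jar","short_bin","walnut_1"]:
        for r in robot.silhouettes(n,o): print(o,round(r["p"],2),r["bbox"])
print(robot.sense())
E
```

```text
pics
scene {'fov_y': 52.3047, 'cx': 259.5549, 'cy': 196.4272, 'distortion': [-0.0607, 0.0, 0.0, 0.0, 0.0], 'R': [[-0.448, 0.894, -0.0067], [0.6722, 0.3319, -0.6618], [-0.5895, -0.301, -0.7496]], 't': [68.931, -226.3172, 1547.4229]}
tall_bin 0.61 [202.2, 200.0, 267.6, 287.6]
tall_bin_handle 0.76 [200.0, 199.0, 269.2, 287.7]
bowl 0.97 [309.5, 156.2, 384.0, 217.3]
bowl 0.96 [243.8, 215.7, 289.2, 261.6]
bowl 0.92 [310.4, 225.5, 403.4, 303.7]
jar 0.98 [165.4, 216.7, 197.6, 261.3]
short_bin 0.64 [120.5, 173.7, 184.4, 238.7]
walnut_1 0.51 [225.1, 242.2, 234.8, 245.6]
top {'fov_y': 53.6047, 'cx': 263.4958, 'cy': 193.5479, 'distortion': [-0.0868, 0.0, 0.0, 0.0, 0.0], 'R': [[-0.0036, -0.9999, -0.0124], [-0.9933, 0.005, -0.1154], [0.1154, 0.0119, -0.9932]], 't': [162.8249, 456.0874, 932.9403]}
tall_bin 0.75 [227.2, 69.6, 297.3, 146.5]
tall_bin_handle 0.58 [228.4, 75.1, 294.0, 148.7]
bowl 0.97 [138.8, 252.5, 247.0, 361.1]
bowl 0.87 [94.6, 138.3, 194.8, 245.2]
bowl 0.61 [221.6, 142.9, 290.7, 206.1]
jar 0.86 [310.1, 76.5, 351.5, 121.3]
short_bin 0.67 [355.7, 94.7, 434.3, 159.5]
{'t': 0.7, 'joint_pos': array([ 1.19098961e+00,  3.19570018e-01,  1.56448989e+00,  4.47345117e-05,
        1.25739058e+00, -2.00043267e-02]), 'qd': array([-5.91803253e-04,  1.80379081e-04, -2.00900292e-03, -1.56521499e-03,
        1.75202136e-03,  2.37337231e-06]), 'tau': array([-4.24485661e-04, -4.12230313e+01, -2.32186693e+01,  7.28170713e-02,
        3.74088180e-02,  3.31185277e-05]), 'eef_pos': array([202.4474466 , 538.20230439, 235.99711134]), 'eef_rot': array([[-9.35961564e-01,  3.52102188e-01,  1.31821006e-05],
       [ 3.52102186e-01,  9.35961553e-01,  1.47807104e-04],
       [ 3.97052655e-05,  1.42983215e-04, -9.99999989e-01]]), 'ft_force': array([-0.31562595,  0.0439532 , -0.08309962]), 'wrist_torque': array([ 0.0336174 , -0.03781896,  0.00809588]), 'finger_gap': 90.792001217802}
```

```bash
python3 - <<'E'
import cv2
a=cv2.imread("pics/top0.png");b=cv2.imread("pics/scene0.png")
cv2.imwrite("pics/c1.png",cv2.resize(a[50:250,190:450],None,fx=3,fy=3,interpolation=cv2.INTER_CUBIC))
cv2.imwrite("pics/c2.png",cv2.resize(b[150:310,110:310],None,fx=3.7,fy=3.7,interpolation=cv2.INTER_CUBIC))
E
```

```text
(no output)
```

View pics/top0.png

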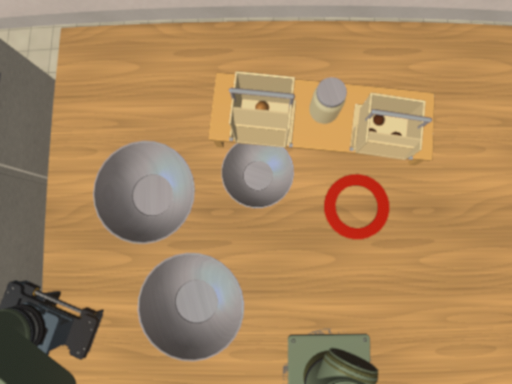

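View pics/c1.png

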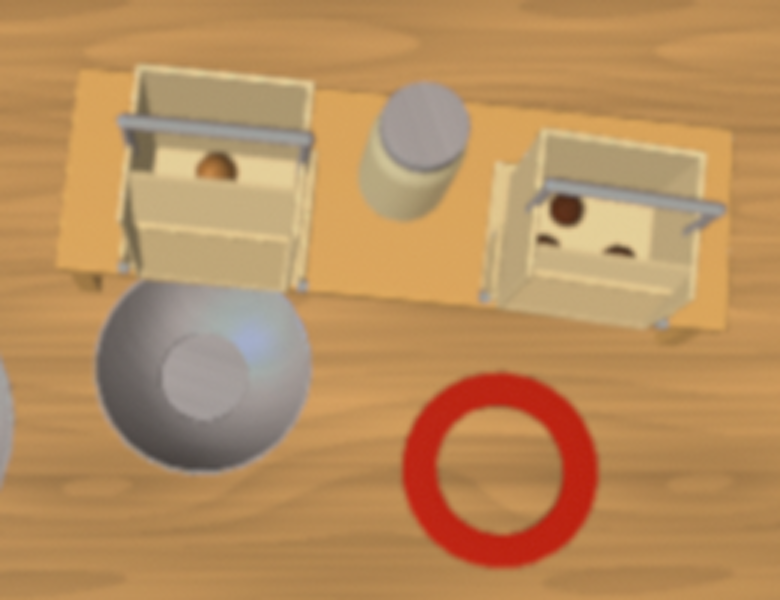

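View pics/c2.png

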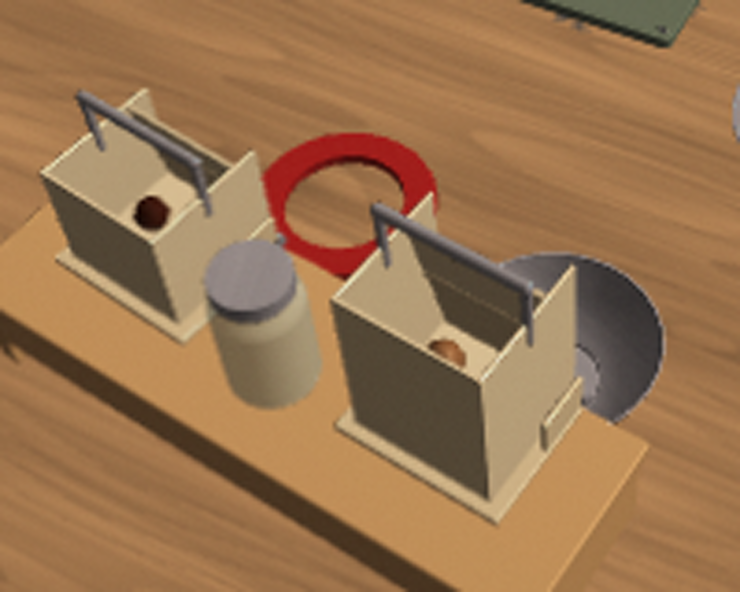

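View pics/scene0.png

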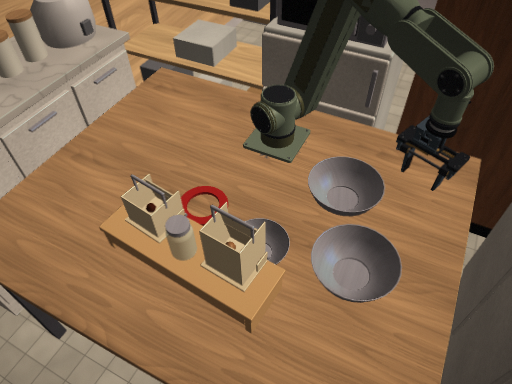

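The tall bin is at top (263,108) and scene (234,245); it has the longer walls and a walnut inside. There are three bowl candidates in the top view: (145,192), (191,306) and (257,175). The last is the smallest and sits under the tall bin's lip, so it is the one meant. The bar ends are about (231,91)–(294,97) in top and (211,206)–(254,228) in scene.

```bash
cat > h.py <<'E'
import numpy as np,cv2
def cam(f):
    h=f["color"].shape[0]; F=h/2/np.tan(np.radians(float(f["fov_y"]))/2)
    K=np.array([[F,0,f["cx"]],[0,F,f["cy"]],[0,0,1.]]); return K,np.array(f["distortion"]),np.array(f["R"]),np.array(f["t"])
def onz(f,px,z):
    K,d,R,t=cam(f); u=cv2.undistortPoints(np.array([[px]],float),K,d)[0,0]
    r=R.T@np.array([u[0],u[1],1]); c=-R.T@t; return c+r*(z-c[2])/r[2]
def proj(f,X):
    K,d,R,t=cam(f); return cv2.projectPoints(np.array(X,float).reshape(-1,3),cv2.Rodrigues(R)[0],t,K,d)[0][:,0]
E
python3 - <<'E'
from h import *
T=np.load("top0.npz");S=np.load("scene0.npz")
for f,P in ((T,[(230.7,90.7),(294,96.7)]),(S,[(211.4,206.2),(253.8,228.4)])):
    a=onz(f,P[0],293);b=onz(f,P[1],293)
    print(a,b,"mid",(a+b)/2,"len",np.linalg.norm(a-b),"ang",np.arctan2(*(a-b)[[0,1]]))
# bowl rim
a=onz(T,(221.6,175),60);b=onz(T,(293.8,175),60);print(a,b,(a+b)/2)
print(onz(T,(258,206.5),60))
for p in [(231,139),(290.5,145.5)]: print("hinge",onz(T,p,108))
E
```

```text
[622.80825837 219.22635111 293.        ] [609.82551899  99.37243976 293.        ] mid [616.31688868 159.29939543 293.        ] len 120.55501477063778 ang 0.10790066016849298
[609.98102384 101.47580312 293.        ] [623.77189297 222.97239321 293.        ] mid [616.87645841 162.22409817 293.        ] len 122.27677406234781 ang -3.0285681232768207
[499.47635883 263.39983652  60.        ] [498.44577403  85.92190027  60.        ] [498.96106643 174.66086839  60.        ]
[421.36351975 173.93473718  60.        ]
hinge [577.46485329 236.13960559 108.        ]
hinge [560.7794092   96.00288208 108.        ]
```

Request:
send_rows(deltas=[0, 0, -12, 0, 0, 0.12, 60, 0, 0, -12, 0, 0, 0.12, 60, 0, 0, -12, 0, 0, 0.12, 60, 0, 0, -12, 0, 0, 0.12, 60, 0, 0, -12, 0, 0, 0.12, 60])

```text
t: 1.12
eef_pos: [202.4, 538.1, 296.6]
eef_rot: [[-0.569, 0.822, 0.0], [0.822, 0.569, 0.0], [0.0, 0.0, -1.0]]
ft_force: [0.1, 0.4, -0.3]
finger_gap: 61.3
```

Request:
send_rows(deltas=[0, 0, -12, 0, 0, 0.12, 60, 0, 0, -12, 0, 0, 0.12, 60, 0, 0, -12, 0, 0, 0.12, 60, 0, 0, -12, 0, 0, 0.12, 60, 0, 0, -12, 0, 0, 0.12, 60])

```text
t: 1.53
eef_pos: [202.4, 538.1, 356.6]
eef_rot: [[-0.005, 1.0, -0.0], [1.0, 0.005, 0.0], [0.0, -0.0, -1.0]]
ft_force: [-0.9, -0.5, 0.2]
finger_gap: 59.9
```

Request:
send_rows(deltas=[0, 0, 0, 0, 0, 0.12, 60, 0, 0, 0, 0, 0, 0, 60])

```text
t: 1.7
eef_pos: [202.6, 538.4, 356.9]
eef_rot: [[0.111, 0.994, 0.001], [0.994, -0.111, 0.002], [0.002, 0.001, -1.0]]
ft_force: [0.3, -0.4, -0.6]
finger_gap: 60.2
```

```bash
cat > go.py <<'E'
from plant import robot
import numpy as np,sys
s=robot.sense()
a=[float(v) for v in sys.argv[1:]]
print(s["t"],s["eef_pos"].round(1),s["eef_rot"].round(3).tolist(),s["ft_force"].round(1),s["finger_gap"],s["joint_pos"].round(2))
R=s["eef_rot"];print("delta tool",(R.T@(np.array(a[:3])-s["eef_pos"])).round(1))
from scipy.spatial.transform import Rotation as Ro
p=-0.11
y=np.array([np.cos(p),np.sin(p),0]);z=np.array([0,0,-1.]);G=np.c_[np.cross(y,z),y,z]
print("rot",Ro.from_matrix(R.T@G).as_rotvec().round(3))
E
python3 go.py 616.5 160.5 350
```

```text
1.7 [202.6 538.4 356.9] [[0.111, 0.994, 0.001], [0.994, -0.111, 0.002], [0.002, 0.001, -1.0]] [ 0.3 -0.4 -0.6] 60.231197517676954 [ 1.19  0.27  1.33 -0.    1.53  1.3 ]
delta tool [-329.8  453.2    6.5]
rot [ 0.001 -0.002 -0.001]
```

Request:
send_rows(deltas=[-22, 30, 0, 0, 0, 0, 60, -22, 30, 0, 0, 0, 0, 60, -22, 30, 0, 0, 0, 0, 60, -22, 30, 0, 0, 0, 0, 60, -22, 30, 0, 0, 0, 0, 60])

```text
t: 2.12
eef_pos: [340.3, 411.1, 355.5]
eef_rot: [[0.105, 0.994, -0.0], [0.994, -0.105, -0.001], [-0.001, -0.0, -1.0]]
ft_force: [0.8, 0.6, -0.2]
finger_gap: 60.0
```

Request:
send_rows(deltas=[-22, 30, 0, 0, 0, 0, 60, -22, 30, 0, 0, 0, 0, 60, -22, 30, 0, 0, 0, 0, 60, -22, 30, 0, 0, 0, 0, 60, -22, 30, 0, 0, 0, 0, 60])

```text
t: 2.53
eef_pos: [477.6, 285.3, 355.5]
eef_rot: [[0.105, 0.994, -0.001], [0.994, -0.105, -0.0], [-0.0, -0.001, -1.0]]
ft_force: [0.5, 0.9, 0.6]
finger_gap: 59.9
```

Request:
send_rows(deltas=[-22, 30, 0, 0, 0, 0, 60, -22, 30, 0, 0, 0, 0, 60, -22, 30, 0, 0, 0, 0, 60, -22, 30, 0, 0, 0, 0, 60, -22, 30, 0, 0, 0, 0, 60])

```text
t: 2.95
eef_pos: [614.8, 159.6, 355.4]
eef_rot: [[0.106, 0.994, -0.001], [0.994, -0.106, 0.0], [-0.0, -0.001, -1.0]]
ft_force: [0.5, 0.4, 0.2]
finger_gap: 60.1
```

Request:
send_rows(deltas=[0, 0, 0, 0, 0, 0, 60])

```text
t: 3.03
eef_pos: [617.9, 156.2, 353.7]
eef_rot: [[0.111, 0.994, -0.0], [0.994, -0.111, -0.003], [-0.003, 0.0, -1.0]]
ft_force: [-1.3, 0.6, -0.9]
finger_gap: 59.8
```

```bash
python3 go.py 616.5 160.5 350; python3 - <<'E'
from plant import robot
import cv2
f=robot.grab_frame("scene");cv2.imwrite("pics/s1.png",cv2.resize(f["color"][120:310,110:360,::-1],None,fx=3,fy=3,interpolation=cv2.INTER_CUBIC))
E
```

```text
3.0333 [617.9 156.2 353.7] [[0.111, 0.994, -0.0], [0.994, -0.111, -0.003], [-0.003, 0.0, -1.0]] [-1.3  0.6 -0.9] 59.7624001566569 [ 0.23  0.38  1.18 -0.    1.58  0.34]
delta tool [ 4.1 -1.8  3.7]
rot [ 0.     0.003 -0.002]
```

View pics/s1.png

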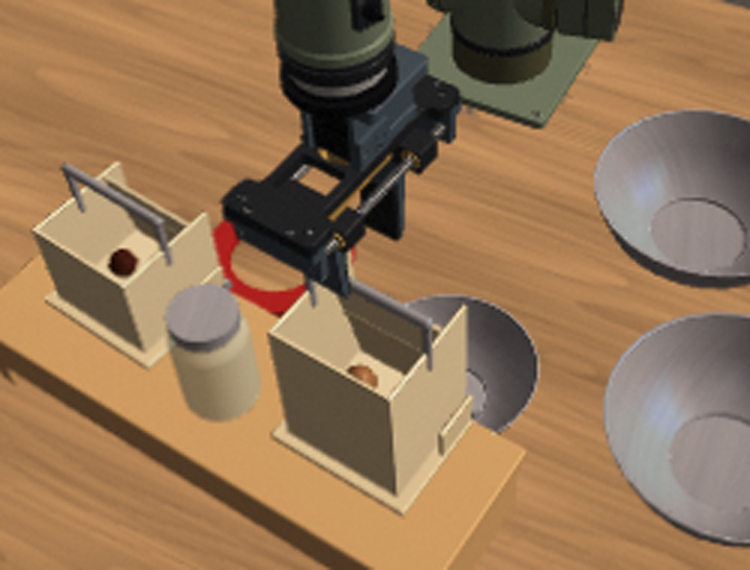

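The open jaws are above the tall bin's bar, at about (380,305) in the crop, and the bin is untouched. I'll descend 57 mm.

Request:
send_rows(deltas=[4, -2, 15, 0, 0, 0, 60, 0, 0, 15, 0, 0, 0, 60, 0, 0, 15, 0, 0, 0, 60, 0, 0, 12, 0, 0, 0, 60, 0, 0, 0, 0, 0, 0, 60])

```text
t: 3.5
eef_pos: [610.1, 166.0, 295.9]
eef_rot: [[0.106, 0.994, -0.006], [0.994, -0.106, -0.001], [-0.002, -0.006, -1.0]]
ft_force: [-0.9, -0.3, -1.2]
finger_gap: 60.2
```

```bash
python3 go.py 616.5 160.5 296; python3 - <<'E'
from plant import robot
import cv2
for n,(a,b,c,d) in {"scene":(150,310,160,360),"top":(50,220,190,400)}.items():
    f=robot.grab_frame(n);cv2.imwrite(f"pics/{n}2.png",cv2.resize(f["color"][a:b,c:d,::-1],None,fx=3,fy=3,interpolation=cv2.INTER_CUBIC))
E
```

```text
3.5 [610.1 166.  295.9] [[0.106, 0.994, -0.006], [0.994, -0.106, -0.001], [-0.002, -0.006, -1.0]] [-0.9 -0.3 -1.2] 60.22251653288559 [0.25 0.39 1.31 0.   1.45 0.35]
delta tool [-4.8  6.9 -0.1]
rot [-0.006  0.002  0.004]
```

View pics/scene2.png

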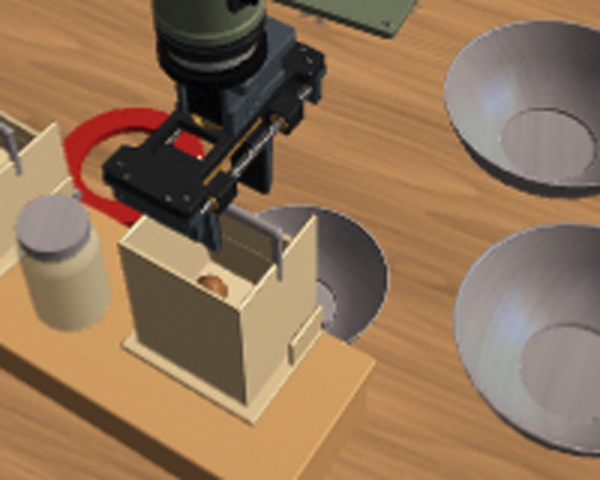

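The jaws now straddle the bar at about (215,225). The tool is still settling, so I'll nudge it to centre and check.

Request:
send_rows(deltas=[0, 4, 0, 0, 0, 0, 40, 0, 0, 0, 0, 0, 0, 40, 0, 0, 0, 0, 0, 0, 40])

```text
t: 3.85
eef_pos: [616.8, 165.2, 299.9]
eef_rot: [[0.108, 0.994, 0.002], [0.994, -0.108, 0.001], [0.001, 0.002, -1.0]]
ft_force: [-0.8, 0.2, 0.2]
finger_gap: 42.6
```

```bash
python3 go.py 616.5 160.5 296
```

```text
3.85 [616.8 165.2 299.9] [[0.108, 0.994, 0.002], [0.994, -0.108, 0.001], [0.001, 0.002, -1.0]] [-0.8  0.2  0.2] 42.594729164477926 [0.24 0.39 1.29 0.   1.45 0.35]
delta tool [-4.7  0.2  3.9]
rot [ 0.002 -0.001  0.001]
```

Request:
send_rows(deltas=[-5, 0, 3, 0, 0, 0, 25, 0, 0, 0, 0, 0, 0, 14, 0, 0, 0, 0, 0, 0, 8, 0, 0, 0, 0, 0, 0, 5, 0, 0, 0, 0, 0, 0, 5], squeeze=12)

```text
t: 4.27
eef_pos: [616.6, 159.8, 296.3]
eef_rot: [[0.109, 0.994, 0.002], [0.994, -0.109, -0.0], [0.0, 0.002, -1.0]]
ft_force: [3.1, -0.7, -0.4]
finger_gap: 9.9
```

Request:
send_rows(deltas=[0, 0, 0, 0, 0, 0, 5, 0, 0, 0, 0, 0, 0, 5])

```text
t: 4.43
eef_pos: [616.5, 159.8, 296.3]
eef_rot: [[0.109, 0.994, 0.002], [0.994, -0.109, -0.0], [0.0, 0.002, -1.0]]
ft_force: [2.7, -0.2, 1.0]
finger_gap: 9.6
```

```bash
python3 go.py 616.5 160.5 296
```

```text
4.4333 [616.5 159.8 296.3] [[0.109, 0.994, 0.002], [0.994, -0.109, -0.0], [0.0, 0.002, -1.0]] [ 2.7 -0.2  1. ] 9.579788077153628 [ 0.24  0.39  1.31 -0.    1.44  0.35]
delta tool [ 0.7 -0.1  0.3]
rot [ 0.002 -0.     0.001]
```

Holding the bar with the gap at 9.6 mm. Next I'll work out the arc.

```bash
python3 - <<'E'
import numpy as np
th=np.arange(0,0.76,.05)
y=55*np.cos(th)-185*np.sin(th);z=-(55*np.sin(th)+185*np.cos(th))
for a,b,c in zip(th[1:],np.diff(y),np.diff(z)): print(a.round(2),b.round(1),c.round(1))
E
```

```text
0.05 -9.3 -2.5
0.1 -9.4 -2.0
0.15 -9.5 -1.6
0.2 -9.6 -1.1
0.25 -9.6 -0.6
0.3 -9.6 -0.1
0.35 -9.6 0.3
0.4 -9.6 0.8
0.45 -9.6 1.3
0.5 -9.5 1.8
0.55 -9.4 2.3
0.6 -9.3 2.7
0.65 -9.1 3.2
0.7 -8.9 3.6
0.75 -8.7 4.1
```

Request:
send_rows(deltas=[0, -9.3, -2.5, 0, 0, 0, 5, 0, -9.4, -2, 0, 0, 0, 5, 0, -9.5, -1.6, 0, 0, 0, 5, 0, -9.6, -1.1, 0, 0, 0, 5, 0, -9.6, -0.6, 0, 0, 0, 5])

```text
t: 4.85
eef_pos: [567.9, 165.4, 304.5]
eef_rot: [[0.109, 0.994, 0.001], [0.994, -0.109, 0.001], [0.001, 0.001, -1.0]]
ft_force: [3.9, 0.4, 2.1]
finger_gap: 9.6
```

```bash
python3 go.py 568.8 165.6 304; python3 - <<'E'
from plant import robot
import cv2
for n,(a,b,c,d) in {"scene":(150,310,160,360)}.items():
    f=robot.grab_frame(n);cv2.imwrite(f"pics/{n}3.png",cv2.resize(f["color"][a:b,c:d,::-1],None,fx=3,fy=3,interpolation=cv2.INTER_CUBIC))
E
```

```text
4.85 [567.9 165.4 304.5] [[0.109, 0.994, 0.001], [0.994, -0.109, 0.001], [0.001, 0.001, -1.0]] [3.9 0.4 2.1] 9.604368580276937 [0.26 0.31 1.4  0.   1.42 0.37]
delta tool [0.3 0.9 0.5]
rot [ 0.001 -0.001  0.001]
```

View pics/scene3.png

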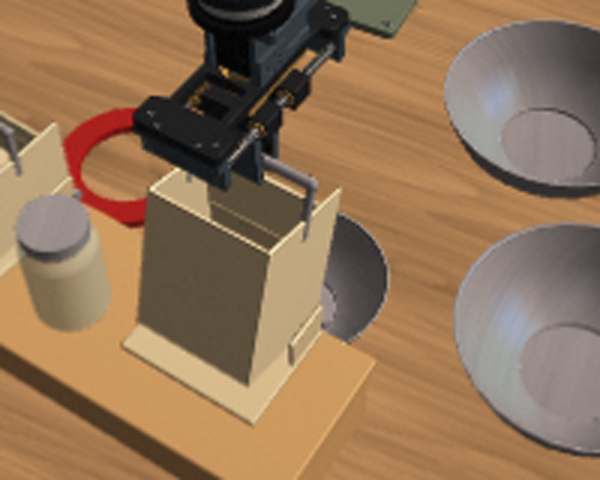

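The bin is tilting with the handle and the forces are about 4 N. Continuing.

Request:
send_rows(deltas=[0, -9.6, -0.1, 0, 0, 0, 5, 0, -9.6, 0.3, 0, 0, 0, 5, 0, -9.6, 0.8, 0, 0, 0, 5, 0, -9.6, 1.3, 0, 0, 0, 5, 0, -9.5, 1.8, 0, 0, 0, 5])

```text
t: 5.32
eef_pos: [519.8, 170.8, 299.4]
eef_rot: [[0.109, 0.994, -0.001], [0.994, -0.109, 0.001], [0.001, -0.001, -1.0]]
ft_force: [3.3, 1.6, 2.3]
finger_gap: 9.3
```

Request:
send_rows(deltas=[0, -9.4, 2.3, 0, 0, 0, 5, 0, -9.3, 2.7, 0, 0, 0, 5, 0, -9.1, 3.2, 0, 0, 0, 5, 0, -8.9, 3.6, 0, 0, 0, 5, 0, 0, 0, 0, 0, 0, 5])

```text
t: 5.73
eef_pos: [481.8, 175.0, 286.7]
eef_rot: [[0.108, 0.994, -0.004], [0.994, -0.108, 0.001], [0.0, -0.004, -1.0]]
ft_force: [-1.1, 4.9, -0.3]
finger_gap: 10.0
```

```bash
cat > look.py <<'E'
from plant import robot
import cv2,sys
k=sys.argv[1]
for n,(a,b,c,d) in {"scene":(150,310,160,360),"top":(60,240,190,400)}.items():
    f=robot.grab_frame(n);cv2.imwrite(f"pics/{n}{k}.png",cv2.resize(f["color"][a:b,c:d,::-1],None,fx=3,fy=3,interpolation=cv2.INTER_CUBIC))
    for r in robot.silhouettes(n,"walnut_1"): print(n,round(r["p"],2),r["bbox"])
E
python3 go.py 568.8 165.6 304; python3 look.py 4
```

```text
5.7333 [481.8 175.  286.7] [[0.108, 0.994, -0.004], [0.994, -0.108, 0.001], [0.0, -0.004, -1.0]] [-1.1  4.9 -0.3] 9.969369176538832 [0.32 0.19 1.61 0.   1.34 0.43]
delta tool [  0.1  87.5 -17.7]
rot [-0.004 -0.     0.002]
```

View pics/scene4.png

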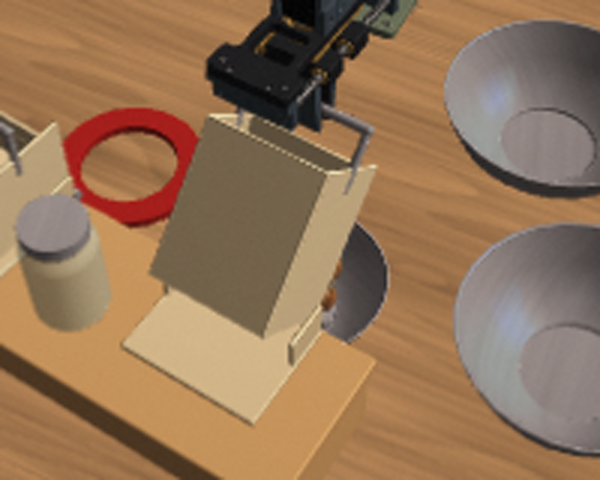

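View pics/top4.png

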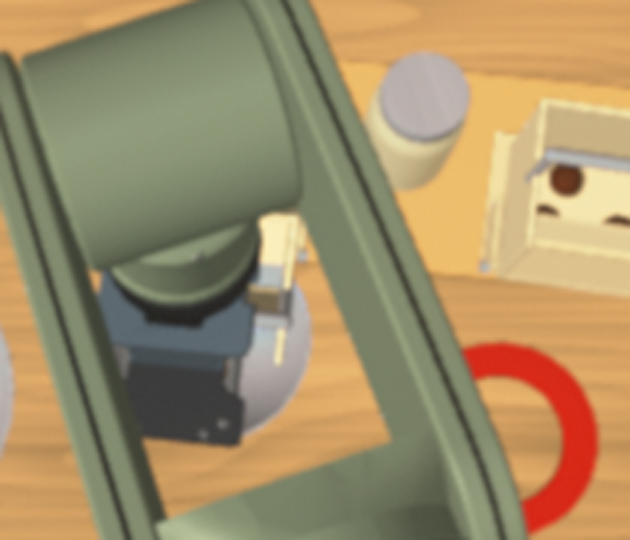

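At least two walnuts show in the bowl, at about (330,290). I'll tip slightly farther, to about 0.77 rad (44°), and wait.

Request:
send_rows(deltas=[0, -6.5, 3, 0, 0, 0, 5, 0, -6, 3, 0, 0, 0, 5, 0, 0, 0, 0, 0, 0, 5, 0, 0, 0, 0, 0, 0, 5, 0, 0, 0, 0, 0, 0, 5])

```text
t: 6.35
eef_pos: [471.5, 176.0, 281.5]
eef_rot: [[0.109, 0.994, -0.001], [0.994, -0.109, 0.001], [0.001, -0.002, -1.0]]
ft_force: [-1.3, 5.2, 1.6]
finger_gap: 9.5
```

Request:
send_rows(deltas=[0, 0, 0, 0, 0, 0, 5, 0, 0, 0, 0, 0, 0, 5, 0, 0, 0, 0, 0, 0, 5, 0, 0, 0, 0, 0, 0, 5, 0, 0, 0, 0, 0, 0, 5])

```text
t: 6.77
eef_pos: [471.5, 176.0, 281.5]
eef_rot: [[0.109, 0.994, -0.002], [0.994, -0.109, 0.001], [0.0, -0.002, -1.0]]
ft_force: [-1.2, 4.4, 1.0]
finger_gap: 9.2
```

```bash
python3 go.py 568.8 165.6 304; python3 look.py 5
```

```text
6.7667 [471.5 176.  281.5] [[0.109, 0.994, -0.002], [0.994, -0.109, 0.001], [0.0, -0.002, -1.0]] [-1.2  4.4  1. ] 9.173663724286566 [0.33 0.18 1.64 0.   1.32 0.44]
delta tool [  0.3  97.8 -22.7]
rot [-0.002 -0.     0.001]
scene 0.5 [268.9, 249.3, 273.4, 258.4]
top 0.21 [272.1, 149.6, 295.0, 204.1]
```

View pics/scene5.png

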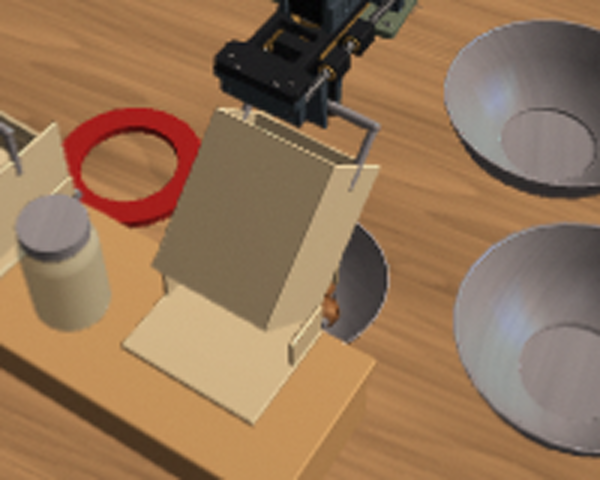

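The picture shows walnuts in the bowl at about (330,305), but the bin hides part of it. I'll swing partway back and count them.

Request:
send_rows(deltas=[0, 5.2, -2.6, 0, 0, 0, 5, 0, 8.7, -4.1, 0, 0, 0, 5, 0, 8.9, -3.6, 0, 0, 0, 5, 0, 9.1, -3.2, 0, 0, 0, 5, 0, 9.3, -2.7, 0, 0, 0, 5])

```text
t: 7.38
eef_pos: [512.4, 171.0, 298.0]
eef_rot: [[0.109, 0.994, -0.003], [0.994, -0.109, -0.0], [-0.001, -0.003, -1.0]]
ft_force: [-1.7, 3.1, 2.8]
finger_gap: 9.4
```

Request:
send_rows(deltas=[0, 9.4, -2.3, 0, 0, 0, 5, 0, 9.5, -1.8, 0, 0, 0, 5, 0, 9.6, -1.3, 0, 0, 0, 5, 0, 9.6, -0.8, 0, 0, 0, 5, 0, 9.6, -0.3, 0, 0, 0, 5])

```text
t: 7.8
eef_pos: [561.4, 165.2, 304.3]
eef_rot: [[0.109, 0.994, -0.0], [0.994, -0.109, -0.001], [-0.001, -0.0, -1.0]]
ft_force: [-1.3, 0.5, 1.0]
finger_gap: 9.7
```

```bash
python3 go.py 616.5 159.8 296.3; python3 look.py 6
```

```text
7.8 [561.4 165.2 304.3] [[0.109, 0.994, -0.0], [0.994, -0.109, -0.001], [-0.001, -0.0, -1.0]] [-1.3  0.5  1. ] 9.666985452908834 [ 0.27  0.3   1.42 -0.    1.42  0.38]
delta tool [ 0.6 55.3  8. ]
rot [-0.     0.001  0.001]
scene 0.38 [265.4, 250.0, 272.2, 254.0]
```

View pics/scene6.png

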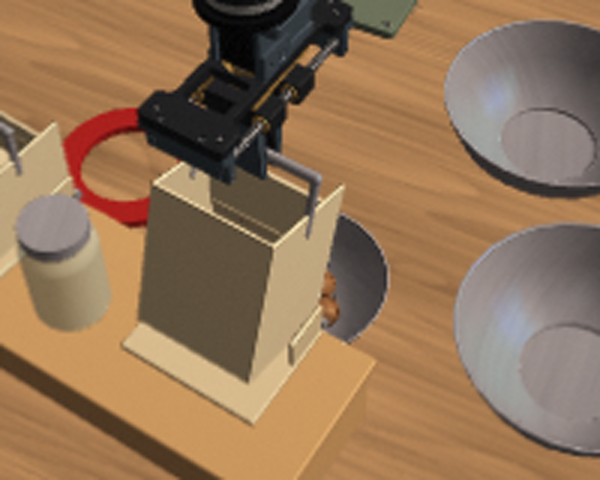

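View pics/top6.png

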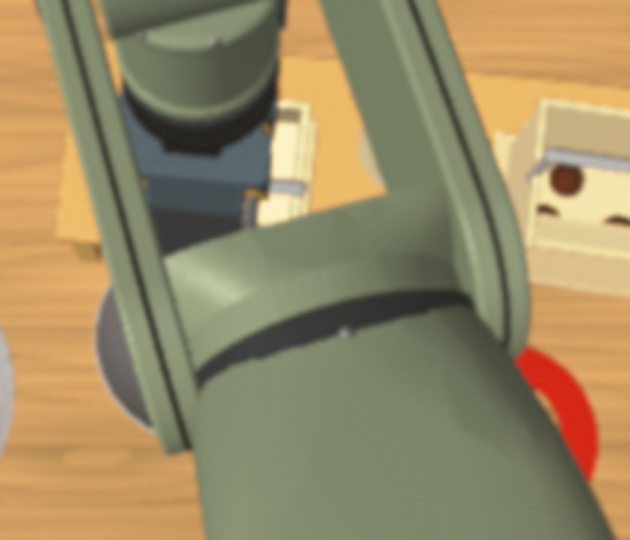

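The arm blocks the top view. I'll bring the bin fully upright and release it, then check from the top; there is time to repeat if a walnut stayed behind.

Request:
send_rows(deltas=[0, 9.6, 0.1, 0, 0, 0, 5, 0, 9.6, 0.6, 0, 0, 0, 5, 0, 9.6, 1.1, 0, 0, 0, 5, 0, 9.5, 1.6, 0, 0, 0, 5, 0, 9.4, 2, 0, 0, 0, 5])

```text
t: 8.42
eef_pos: [608.9, 160.1, 298.9]
eef_rot: [[0.109, 0.994, -0.0], [0.994, -0.109, -0.001], [-0.001, -0.0, -1.0]]
ft_force: [-1.7, -3.6, 0.6]
finger_gap: 9.7
```

Request:
send_rows(deltas=[0, 8, 2, 0, 0, 0, 5, 0, 0, 0, 0, 0, 0, 5])

```text
t: 8.58
eef_pos: [617.5, 159.3, 296.2]
eef_rot: [[0.11, 0.994, -0.0], [0.994, -0.11, -0.001], [-0.001, -0.0, -1.0]]
ft_force: [1.1, -3.9, -1.2]
finger_gap: 9.5
```

```bash
python3 go.py 616.5 159.8 296.3
```

```text
8.5833 [617.5 159.3 296.2] [[0.11, 0.994, -0.0], [0.994, -0.11, -0.001], [-0.001, -0.0, -1.0]] [ 1.1 -3.9 -1.2] 9.495163339602575 [ 0.23  0.39  1.3  -0.    1.45  0.34]
delta tool [ 0.4 -1.  -0.1]
rot [-0.     0.001  0.   ]
```

The bin is upright again. Next: open, rise straight up, and move aside to +y.

Request:
send_rows(deltas=[0, 0, 0, 0, 0, 0, 40, 0, 0, 0, 0, 0, 0, 50, 0, 0, 0, 0, 0, 0, 50, 0, 0, -10, 0, 0, 0, 50, 0, 0, -20, 0, 0, 0, 50])

```text
t: 9.0
eef_pos: [614.7, 160.3, 325.6]
eef_rot: [[0.108, 0.994, -0.005], [0.994, -0.108, -0.0], [-0.001, -0.005, -1.0]]
ft_force: [0.7, -0.1, 0.4]
finger_gap: 40.3
```

Request:
send_rows(deltas=[0, 0, -30, 0, 0, 0, 50, 0, 0, -20, 0, 0, 0, 50, 30, -10, 0, 0, 0, 0, 50, 35, -15, 0, 0, 0, 0, 50, 35, -15, 0, 0, 0, 0, 50])

```text
t: 9.42
eef_pos: [586.8, 264.7, 379.0]
eef_rot: [[0.11, 0.994, 0.003], [0.994, -0.11, 0.002], [0.002, 0.002, -1.0]]
ft_force: [0.3, -0.3, -0.5]
finger_gap: 50.1
```

Request:
send_rows(deltas=[35, -15, 0, 0, 0, 0, 50, 35, -15, 0, 0, 0, 0, 50, 35, -15, 0, 0, 0, 0, 50, 35, -15, 0, 0, 0, 0, 50, 35, -15, 0, 0, 0, 0, 50])

```text
t: 9.83
eef_pos: [530.2, 447.9, 378.6]
eef_rot: [[0.108, 0.994, 0.001], [0.994, -0.108, 0.002], [0.002, 0.001, -1.0]]
ft_force: [1.2, 0.3, 1.0]
finger_gap: 50.0
```

Request:
send_rows(deltas=[35, -15, 0, 0, 0, 0, 50, 35, -15, 0, 0, 0, 0, 50, 35, -15, 0, 0, 0, 0, 50, 0, 0, 0, 0, 0, 0, 50, 0, 0, 0, 0, 0, 0, 50])

```text
t: 10.25
eef_pos: [496.7, 557.4, 376.7]
eef_rot: [[0.105, 0.994, -0.0], [0.994, -0.105, 0.0], [0.0, -0.0, -1.0]]
ft_force: [0.8, 0.0, -0.3]
finger_gap: 49.9
```

```bash
python3 look.py 7; python3 go.py 0 0 0
```

```text
scene 0.4 [264.1, 250.0, 272.3, 257.6]
scene 0.4 [269.0, 239.9, 274.8, 248.1]
top 0.56 [260.0, 170.2, 271.0, 185.5]
10.45 [498.7 553.8 378.3] [[0.11, 0.994, 0.001], [0.994, -0.11, 0.001], [0.001, 0.001, -1.0]] [-0.1  0.2  0.9] 50.247484013018806 [ 0.82  0.59  0.77 -0.    1.78  0.93]
delta tool [-605.8 -435.   377.4]
rot [ 0.001 -0.001 -0.   ]
```

View pics/top7.png

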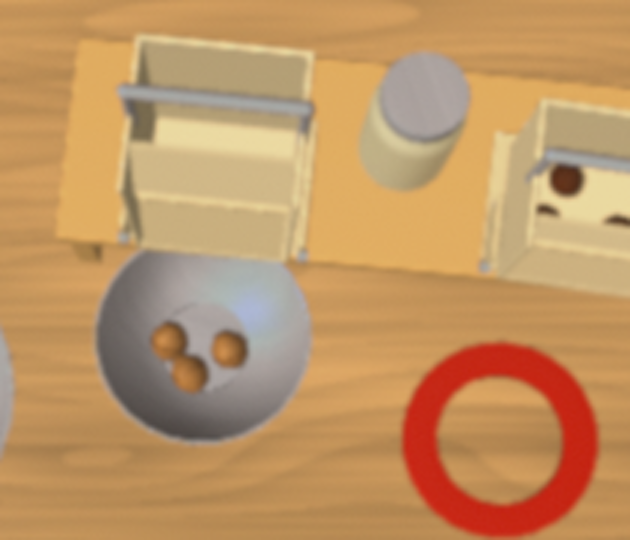

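View pics/scene7.png

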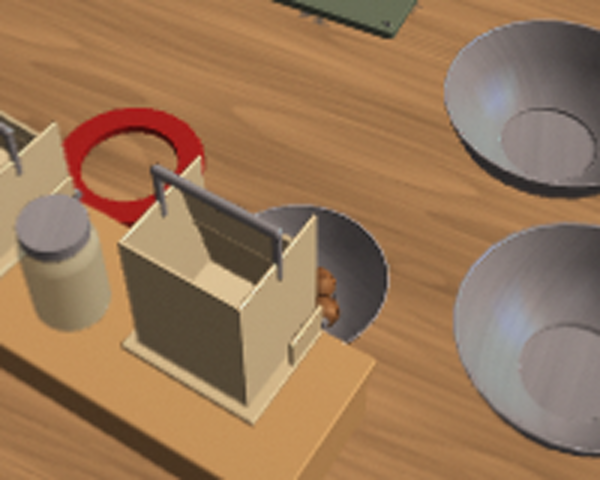

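The top view shows all three walnuts near the bowl's centre, at about (168,341), (230,349) and (189,374) in the crop. The bowl has not moved, the bin stands upright with its bar where it was at first, and the jar is untouched. Handing in.

```bash
python3 -c "
from plant import robot
print(robot.hand_in())"
```

```text
the job is handed in; nothing more can be done
None
```

I pulled the taller bin forward by its bar to about 0.78 rad (45°), waited for the walnuts to slide out, then swung it back upright, let go and moved the arm clear. The job was handed in at about 10.5 s; the hand-in gives no verdict.

- **Walnuts:** the last top picture shows all three lying near the middle of the smallest bowl.
- **Bowl, jar and short bin:** in the pictures, none of them has visibly moved.
- **Tall bin:** on release the handle was within about 1 mm of its starting position.
- **Forces:** every reading stayed around 6 N or below.
- **Checks that fell short:** the walnut network found at most two of the three walnuts, with low values, so I counted them by eye. During the pour the arm hid the bowl from the top camera.

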